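Pry open the lamp supply case and hold a tester on its round contact

ROBOT

A 6-joint arm with a two-finger parallel gripper is mounted at the origin on the work surface. World frame = base frame: x ahead of the robot, y to its left, z up, the work surface at z = 0. Lengths are in mm, angles in rad, forces in N, time in s.
With the tool pointing down it reaches from about 325 to 900 mm from the base axis. Payload 3.5 kg.
Tool frame: the origin (TCP) lies on the centre line of the jaws, within the pads' length; the fingertips stand 17 mm ahead of it and the grasp point (between the pads) lies 2 mm behind it; z points along the fingers, x is the direction in which the jaws open and shut, and the axes are right-handed (so a half turn about z gives the same grasp; the last joint's range is limited). The gripper opens to 85 mm and grips with 20 to 120 N. Pads are 22 mm wide; open, the fingers measure 114 mm over their backs; the gripper's body (76 mm by 85 mm) begins 54 mm behind the grasp point. The pads swing forward as they close: fully open they stand 13 mm farther back than shut.
Start: joints at [-1.416, 0.276, -0.026, 1.268, 0, 1.467], TCP at [159.334, -604.346, 248.313] pointing down, gripper open.
Joint ranges: [-3.12, 3.12], [-0.85, 1.88], [-1.08, 1.24], [-1.95, 2.15], [-1.57, 1.53], [-3.14, 3.14]. Speed limits (rad/s): [2.57, 2.57, 3.14, 3.14, 3.14, 3.14].

INTERFACE

Orientations are given as a rotation vector (axis times angle).
In Python, from workcell import ctrl, imaging gives the robot as it stands.
- The arm moves only by the tool move_arm, never from a script. Its argument "moves" is a list of rows, each a list of 6 numbers: the shift along the tool's x, y, z in mm, then the turn, a rotation vector about the tool's x, y, z in degrees. A call has 1 to 20 rows; each row shifts and turns the commanded pose from where the row before left it, along the tool's axes as they then stand; what a row does not reach is not made up. A row lasts 1/12 s, in which the tool goes at most 41.7 mm and 7.16 degrees, less where a joint would pass 70% of its speed; a pose out of reach is approached as far as the arm can. A call with a gripper value outside its range is refused whole. "claw" is the opening, from 0 (shut) to 1 (fully open), set as the call begins (left out, the last holds). The fingers move at their own pace and stop on an object; the grip force is fixed at half the most. Time passes only in rows, so rows that do not move let the fingers close. It gives the time, the measured TCP pose, the force and the opening at its end, in the units of the state.
- ctrl.observe(): the state, without advancing time (a new reading comes with each control period).
- imaging.snapshot(name): name is "side" or "top"; returns the picture (400x640x3 uint8, blue, green, red); there is no depth.
- imaging.camera_info(name): a dict with "fx", "fy", "cx", "cy" (pixels), "rvec" (rotation vector, rad) and "tvec" (3), from world to camera coordinates, as OpenCV has them. Camera axes: x right, y down, z forward; pixel columns grow to the right and rows downward; lengths in mm; the calibration is good to about 2 mm. A picture is of the moment at which its call begins. camera_info takes no time and is no camera call.
- ctrl.close_job(): hands the job in, once; it reports no verdict.
The state is a dict: "t": time; "q": joint angles; "joint_vel": joint speeds; "tau": joint torques, N m; "tcp_pos": TCP position; "tool_rot": TCP orientation; "contact_force": force on the tool from outside, world axes, zero at the start; "moment": the same for the moment, N m; "grip_width": finger opening in mm.
Only numpy, scipy, OpenCV 4.12 (cv2) and the standard library are available. Lean on these libraries where they do the work, as an engineer would, in place of code of your own. Each camera call takes 0.05 s, during which the arm holds its last target.

TASK

Check the bench lamp's supply case: take the flat-blade tester out of its wooden stand by its handle, use its blade under the front tab to lever the hinged cover up until it stands upright or further back, then set the tester's tip on the round contact inside (never press the square one) and, with the tester upright, press lightly so that the sprung contact sinks about half-way without bottoming. The program finishes while still holding the tester there: do not let go or put it down. Keep the gripper itself off the case, the cover and the contacts, and leave the tape roll, the glue bottle and the ruler where they are.

Things in the scene. Friction and masses are not known exactly. Their poses are not given: they have to be found in the camera images.
- tester: flat-blade tester, 165 mm long, 70 g or so; it starts upright, blade down, in the middle (square) hole of the stand. Origin at the blade's tip, z along its axis towards the handle. Steel blade 3 mm (its x) by 8 mm (its y), from z 0 to 16 mm; round steel shank 6 mm in diameter up to z 85 mm; square clear plastic handle 22 x 22 mm, sides along its x and y, from z 85 to 165 mm, with a black band near the top
- stand: wooden tool block, 90 (x) x 70 (y) x 100 mm high, fixed, origin under its centre; the tester's handle rests on its top and the shank hangs 85 mm down in the 12 mm square middle hole, so the tester has to be lifted straight up by more than 85 mm to come free. Two small round holes beside it are empty
- case: grey plastic supply case, fixed to the bench: open-topped box 110 (x) x 130 (y) x 40 mm high, walls and floor 4 mm, origin under its centre. Its front with the cover's tab faces its own -x, the cover's hinge runs along its own y on the far (+x) top edge. The two contacts stand inside, 30 mm either side of the middle along y, and which is on which side varies
- cover (a joint): angle of the case's cover (rad): 0 shut, growing as its front rises, at most 2.0; 1.57 is upright. It starts shut or open by a crack (up to 0.05). A grey plate 4 mm thick, 112 x 132 mm, reaching 112 mm forward from the hinge, with a tab 36 mm wide in the middle of its front edge that juts 14 mm further. Stiff hinge (about 0.05 N m of friction): the cover, 50 g, stays wherever it is left; some 1 N under the tab lifts it
- cover_tab (a point): middle of the front lower edge of the cover's tab: 126 mm from the hinge, 16 mm in front of the case's front wall and 40 mm above the bench when shut; moves with the cover
- cover_hinge (a point): middle of the hinge line: 55 mm from the case's centre along its +x, 40 mm up; its axes are the case's (z up)
- round_block: black block 36 x 36 x 10 mm fixed on the floor of the case, carrying the round contact; origin under its centre, 4 mm above the bench
- round_top (a point): centre of the top face of the round contact: brass disc 24 mm in diameter, standing 12 mm above its block (26 mm above the bench, 14 mm below the case's rim), moving down with it
- round_contact (a joint): how far the round contact is pressed down (m): 0 untouched, 0.010 bottomed. Spring: about 1.2 N to start it, 0.3 N more for each mm, so 2.7 N half-way
- square_top (a point): centre of the top face of the square contact: brass, 22 x 22 mm, otherwise like the round one
- square_contact (a joint): how far the square contact is pressed down (m): 0 untouched, 0.010 bottomed
- tape: roll of cream masking tape lying flat, 90 mm in diameter, 25 mm high, loose, origin under its centre
- glue: white glue bottle, 44 mm in diameter, 110 mm high, loose, origin under its centre
- ruler: aluminium ruler lying flat beyond the case, 300 (x) x 32 x 4 mm, loose, origin under its centre
- square_block: black block like that of the round contact, carrying the square contact
There are look-alikes about, which are no part of the job. What is meant by the tester is not orange, and is the larger of those in its own colour.

How it is judged (in metres and radians):
On the way, in this order (a step that is already met when the one before it is completed fails the run):
1. the tester's blade is lifting the cover, which is open by more than 0.3 rad (value of joint cover above 0.3 rad and contact force between tester and case above 0.1 N), for 0.05 s.
2. the cover stands upright or further back (value of joint cover above 1.4 rad), for 0.2 s.
At the end, for the whole second after the job is handed in: The gripper holds the tester upright (within 10 degrees) and still, tip within 11 mm of the round contact's centre, pressing it 2 to 8.5 mm down with 0.8 to 8 N; the tester touches neither case, cover nor square contact; the cover is open more than 1.4 rad (value of joint cover above 1.4 rad and value of joint round_contact between 0.002 and 0.0085 m and contact force between tester and round_block between 0.8 and 8 N and horizontal distance between tester and round_top below 0.011 m and angle between tester's own z axis and vertical below 0.17 rad and height (world z) of tester above 0.012 m and linear speed of tester below 0.03 m/s and contact force between the fingers and tester above 2 N and contact force between tester and case below 0.5 N and contact force between tester and square_block below 0.3 N and value of joint square_contact below 0.001 m); the arm keeps its last pose, push and grip.
It fails at once if the robot itself touches the case, its cover or its contacts (contact force between any of the arm, the fingers and case above 0.5 N or contact force between any of the arm, the fingers and round_block above 0.5 N or contact force between any of the arm, the fingers and square_block above 0.5 N).
It fails at once if the square contact is pressed by more than 2 mm (value of joint square_contact above 0.002 m).
It fails at once if the round contact is struck or pressed with more than 15 N (contact force between tester and round_block above 15 N).
It fails at once if the tape, glue bottle or ruler is moved by more than 20 mm (distance of any of tape, glue, ruler from where it was at the start of the episode above 0.02 m).
It also fails if it takes over 54 s, if anything falls off the work surface, if the arm or the gripper's body presses on something with over 40 N, if the wrist force passes 120 N, or if a joint passes its speed limit or range.

## Working session

There is one attempt and no reset: what is moved stays moved. The work goes in short steps, Python scripts to look and compute and a tool call to move; the robot and the scene stay as the last step left them, time stands still between calls to the robot, and variables do not carry over. Pictures are saved under pics/ and viewed, and the job is handed in when it is done.

Besides the shell and the picture viewer there is one more tool, called as a command line: name --pt "numbers of a row" for each row, then --argument value for the rest. move_arm: Moves the arm, as the interface text tells. Its arguments: {"type":"object","properties":{"moves":{"type":"array"},"claw":{"type":"number"}},"required":["moves"]}

```bash
mkdir -p pics; ls; python3 - <<'E'
from workcell import ctrl, imaging
import cv2
s=ctrl.observe();print(s)
for n in("side","top"):
    im=imaging.snapshot(n);cv2.imwrite(f"pics/{n}0.png",im);print(n,imaging.camera_info(n))
E
```

```text
pics
{'t': 0.0, 'q': array([-1.41637486e+00,  2.77110339e-01, -2.79327404e-02,  1.26796479e+00,
       -2.80917775e-05,  1.46741896e+00]), 'joint_vel': array([-0.00083678,  0.00022251, -0.00044161, -0.00077645,  0.00186641,
        0.00010919]), 'tau': array([-2.22917411e-04, -4.45505297e+01,  2.95207375e+01,  1.65742880e-02,
       -1.14635268e-04,  5.14503597e-06]), 'tcp_pos': array([ 159.22552566, -603.59841498,  247.14927605]), 'tool_rot': array([-2.48737117,  1.91654405,  0.00254747]), 'contact_force': array([0.6672694 , 0.77350501, 0.17721833]), 'moment': array([-0.00021316,  0.06188004, -0.00241742]), 'grip_width': 85.06047769209644}
side {'fx': 379.9989372067035, 'fy': 379.9989372067035, 'cx': 316.89697909383636, 'cy': 200.07038226737242, 'rvec': array([ 2.24486954, -0.92098832,  0.37886308]), 'tvec': array([-406.7821472 ,  349.79158141,  559.09463785])}
top {'fx': 462.09489634108735, 'fy': 462.09489634108735, 'cx': 318.9710535945811, 'cy': 195.24871848147802, 'rvec': array([ 2.16136137, -2.18028627,  0.06657961]), 'tvec': array([  31.50073792,  596.92339423, 1102.73797603])}
```

View pics/side0.png

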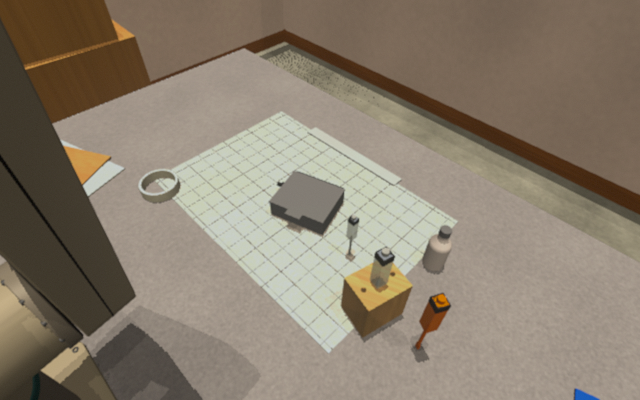

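View pics/top0.png

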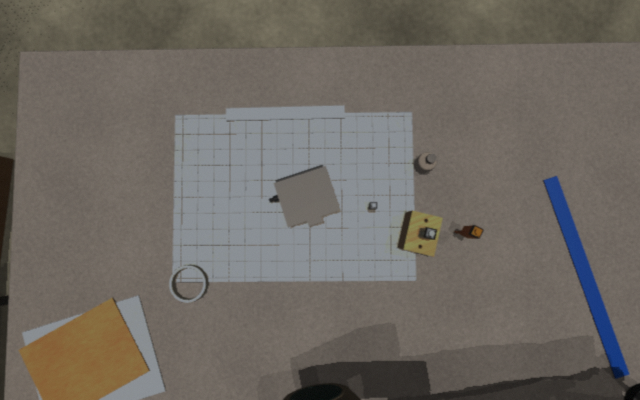

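```bash
cat > h.py <<'E'
import numpy as np,cv2
from workcell import ctrl,imaging
def cam(n):
    c=imaging.camera_info(n);K=np.array([[c['fx'],0,c['cx']],[0,c['fy'],c['cy']],[0,0,1.]])
    return K,np.array(c['rvec'],float),np.array(c['tvec'],float)
def ray(n,p):
    K,r,t=cam(n);R=cv2.Rodrigues(r)[0]
    d=R.T@np.linalg.inv(K)@np.array([p[0],p[1],1.]);return -R.T@t,d
def onz(n,p,z):
    c,d=ray(n,p);return c+d*(z-c[2])/d[2]
def two(ps,pt):
    P=[]
    for n in("side","top"):
        K,r,t=cam(n);P.append(K@np.c_[cv2.Rodrigues(r)[0],t])
    X=cv2.triangulatePoints(P[0],P[1],np.array(ps,float).reshape(2,1),np.array(pt,float).reshape(2,1));return (X[:3]/X[3]).ravel()
def proj(n,X):
    K,r,t=cam(n);return cv2.projectPoints(np.array(X,float).reshape(-1,1,3),r,t,K,None)[0].reshape(-1,2)
def crop(im,x0,y0,w,h,s,f):
    cv2.imwrite(f,cv2.resize(im[y0:y0+h,x0:x0+w],None,fx=s,fy=s,interpolation=cv2.INTER_CUBIC))
E
python3 - <<'E'
from h import *
s=cv2.imread("pics/side0.png");t=cv2.imread("pics/top0.png")
crop(t,260,150,100,90,8,"pics/c1.png");crop(t,360,190,130,75,6,"pics/c2.png");crop(s,255,160,200,180,4,"pics/c3.png")
E
```

```text
(no output)
```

View pics/c1.png

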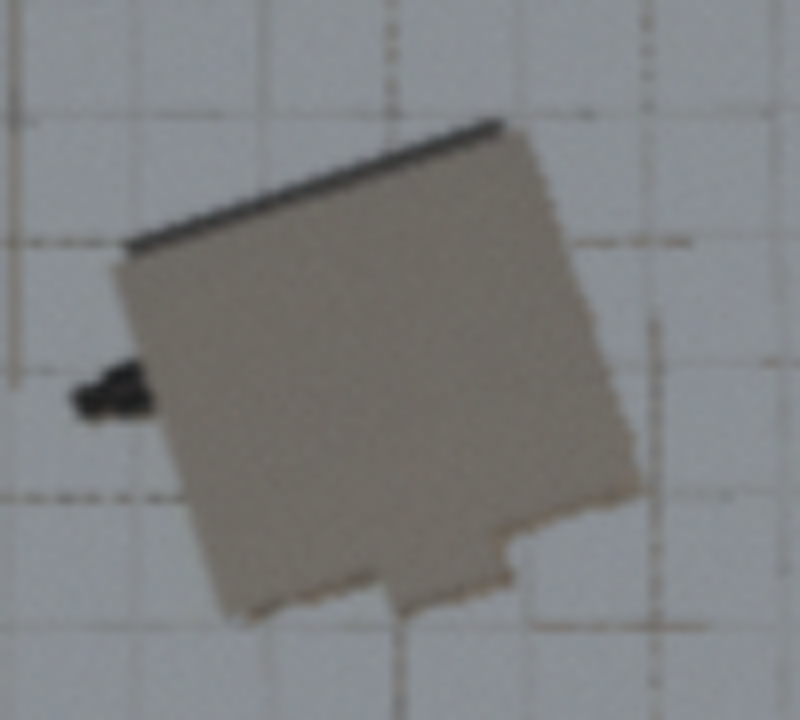

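View pics/c2.png

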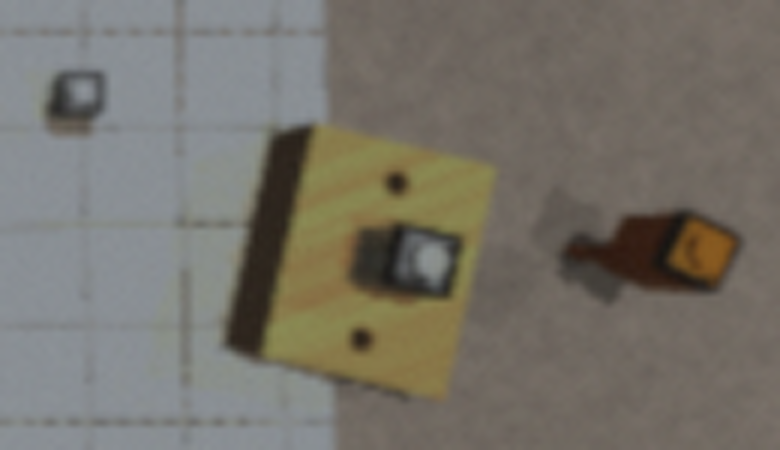

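View pics/c3.png

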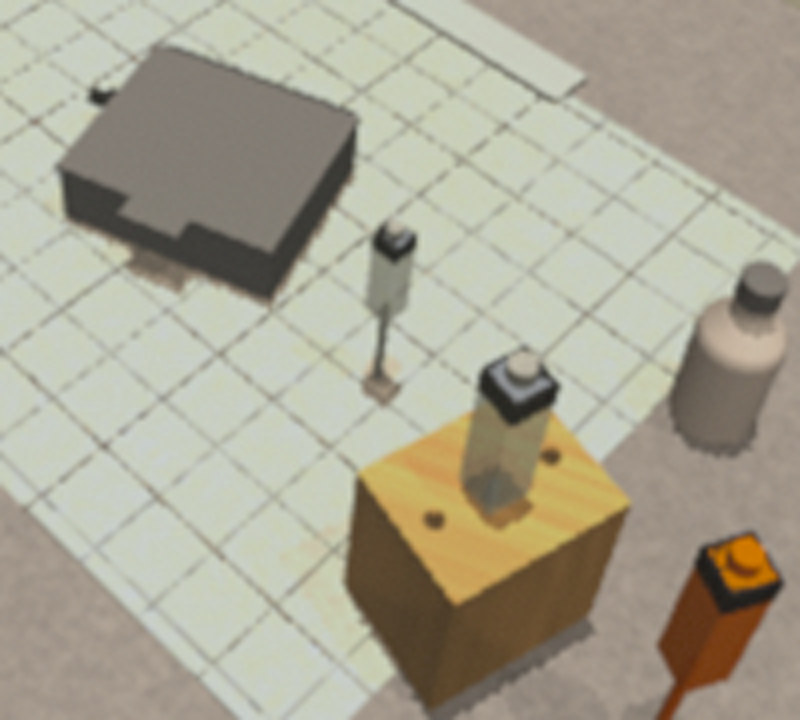

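```bash
python3 - <<'E'
from h import *
# crop px -> image px: x=(u+.5)/s-.5+x0
t=cv2.imread("pics/top0.png")
f=lambda u,v,s,x0,y0:((u+.5)/s-.5+x0,(v+.5)/s-.5+y0)
C=[onz("top",f(u,v,6,360,190),100)[:2] for u,v in[(318,125),(497,165),(445,400),(262,358)]]
C=np.array(C);print("stand top",C.round(1),C.mean(0),[np.linalg.norm(C[i]-C[(i+1)%4]).round(1) for i in range(4)])
for a,b in[(0,1),(3,2),(0,3),(1,2)]: d=C[b]-C[a];print(np.degrees(np.arctan2(d[1],d[0])).round(1))
h=[f(u,v,6,360,190) for u,v in[(398,224),(462,228),(449,298),(386,291)]]
H=np.array([onz("top",p,180)[:2] for p in h]);print("handle top",H.round(1),H.mean(0))
for a,b in[(0,1),(3,2),(0,3),(1,2)]: d=H[b]-H[a];print(np.degrees(np.arctan2(d[1],d[0])).round(1),np.linalg.norm(d).round(1))
# holes
print([onz("top",f(*p,6,360,190),100).round(1) for p in[(397,182),(361,339)]])
g=cv2.cvtColor(t,cv2.COLOR_BGR2HSV)
pts=[(115,262),(525,130),(645,492),(235,620)]
Q=np.array([onz("top",f(u,v,8,260,150),44)[:2] for u,v in pts]);print("cover",Q.round(1),Q.mean(0),[np.linalg.norm(Q[i]-Q[(i+1)%4]).round(1) for i in range(4)])
for a,b in[(0,1),(3,2),(0,3),(1,2)]: d=Q[b]-Q[a];print(np.degrees(np.arctan2(d[1],d[0])).round(1))
T=np.array([onz("top",f(u,v,8,260,150),44)[:2] for u,v in[(405,615),(513,577)]]);print("tab",T.round(1),T.mean(0))
# side view: tops
S=[((p[0]+.5)/4-.5+255,(p[1]+.5)/4-.5+160) for p in[(360,475),(630,505),(458,603)]]
print("side stand",[onz("side",p,100).round(1) for p in S])
S=[((p[0]+.5)/4-.5+255,(p[1]+.5)/4-.5+160) for p in[(163,47),(357,120),(272,250),(62,165)]]
print("side cover",[onz("side",p,44).round(1) for p in S])
S=[((p[0]+.5)/4-.5+255,(p[1]+.5)/4-.5+160) for p in[(118,212),(183,237)]]
print("side tab",[onz("side",p,44).round(1) for p in S])
S=[((p[0]+.5)/4-.5+255,(p[1]+.5)/4-.5+160) for p in[(482,382),(517,425),(557,385),(515,350)]]
print("side handle",[onz("side",p,180).round(1) for p in S])
print("glue",onz("top",(431,158),110),"tape",onz("top",(188,284),25),"orange",onz("top",(475,231),150),"small",two((353,217),(373,206)))
print("ruler",onz("top",(226,113),4),onz("top",(345,113),4))
E
```

```text
stand top [[ 554.6 -186.5]
 [ 539.  -253.1]
 [ 451.5 -231.2]
 [ 467.6 -163.5]] [ 503.19145897 -208.56724375] [np.float64(68.4), np.float64(90.2), np.float64(69.6), np.float64(90.0)]
-103.2
-103.3
165.2
166.0
handle top [[ 516.4 -198.7]
 [ 514.8 -220.7]
 [ 490.7 -215.5]
 [ 493.3 -193.9]] [ 503.77972684 -207.20641082]
-94.1 22.1
-96.8 21.8
168.4 23.6
167.9 24.7
[array([ 533. , -215.5,  100. ]), array([ 474.4, -200.6,  100. ])]
cover [[627.9 134.1]
 [666.6  10.4]
 [557.2 -24.4]
 [520.1  98.2]] [592.93672997  54.55396271] [np.float64(129.6), np.float64(114.8), np.float64(128.1), np.float64(113.6)]
-72.6
-73.2
-161.6
-162.3
tab [[521.2  47.5]
 [532.2  15.2]] [526.69679456  31.31513118]
side stand [array([ 469.4, -169.1,  100. ]), array([ 538.4, -256.6,  100. ]), array([ 454.2, -234.7,  100. ])]
side cover [array([628.5, 126.8,  44. ]), array([665.8,   6.6,  44. ]), array([564. , -26.4,  44. ]), array([524.9,  95.6,  44. ])]
side tab [array([524.1,  48.9,  44. ]), array([536.9,  12.2,  44. ])]
side handle [array([ 491.9, -203.3,  180. ]), array([ 486.3, -224.4,  180. ]), array([ 511. , -223.9,  180. ]), array([ 512.5, -202.8,  180. ])]
glue [ 672.18114097 -228.91507985  110.        ] tape [385.20095612 344.19505695  25.        ] orange [ 507.11346625 -309.25521888  150.        ] small [565.75908174 -97.00977408 118.10891178]
ruler [809.82767642 260.28379889   4.        ] [805.88410135 -40.48079327   4.        ]
```

Candidates for "tester": the clear one in the stand (top 430,233 / side 383,268), a small clear one (top 373,206 / side 352,228), and an orange one (top 475,231 / side 432,313). The description picks the clear one in the stand. The close crops confirm it is the larger clear one and sits in the square hole. Turning the jaws and moving above it.

move_arm --pt "0 0 0 0 0 -6.2" --pt "0 0 0 0 0 -6.2" --pt "0 0 0 0 0 -6.2" --pt "0 0 0 0 0 -6.2" --pt "0 0 0 0 0 -6.2" --pt "0 0 0 0 0 -6.2" --pt "0 0 0 0 0 -6.2" --pt "0 0 0 0 0 -6.2" --pt "0 0 0 0 0 -6.2" --pt "0 0 0 0 0 -6.2" --claw 1

```text
t: 0.93
tcp_pos: [159.3, -603.9, 247.6]
tool_rot: [-3.12, 0.353, 0.001]
contact_force: [-0.1, -0.2, -0.2]
grip_width: 85.4
```

move_arm --pt "16.4 -30.8 0 0 0 0" --pt "16.4 -30.8 0 0 0 0" --pt "16.4 -30.8 0 0 0 0" --pt "16.4 -30.8 0 0 0 0" --pt "16.4 -30.8 0 0 0 0" --pt "16.4 -30.8 0 0 0 0" --pt "16.4 -30.8 0 0 0 0" --pt "16.4 -30.8 0 0 0 0" --pt "16.4 -30.8 0 0 0 0" --pt "16.4 -30.8 0 0 0 0" --pt "16.4 -30.8 0 0 0 0" --pt "16.4 -30.8 0 0 0 0" --pt "16.4 -30.8 0 0 0 0" --pt "16.4 -30.8 0 0 0 0" --pt "16.4 -30.8 0 0 0 0" --pt "0 0 0 0 0 0" --pt "0 0 0 0 0 0"

```text
t: 2.35
tcp_pos: [505.0, -209.4, 247.8]
tool_rot: [-3.121, 0.356, 0.002]
contact_force: [0.0, -0.2, -0.0]
grip_width: 85.7
```

```bash
cat >> h.py <<'E'
def st():
    s=ctrl.observe();R=cv2.Rodrigues(np.array(s['tool_rot']))[0]
    print("t",round(s['t'],2),"tcp",s['tcp_pos'].round(1),"q",np.degrees(s['q']).round(1),"F",s['contact_force'].round(1),"w",round(s['grip_width'],1))
    print("R cols x,y,z",R.T.round(3).tolist());return s,R
E
python3 - <<'E'
from h import *
st()
t=imaging.snapshot("top");s=imaging.snapshot("side")
crop(t,370,150,130,120,5,"pics/a1.png");crop(s,300,150,200,190,3.5,"pics/a2.png")
E
```

```text
t 2.35 tcp [ 505.  -209.4  247.8] q [-29.3   8.  -11.3  70.8  -0.   73.7] F [ 0.  -0.2 -0. ] w 85.7
R cols x,y,z [[0.974, -0.225, -0.001], [-0.225, -0.974, 0.0], [-0.001, 0.0, -1.0]]
```

View pics/a1.png

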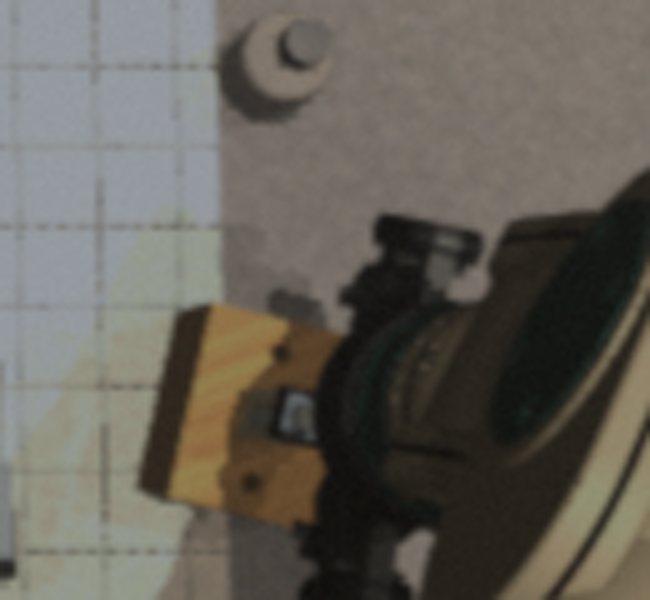

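View pics/a2.png

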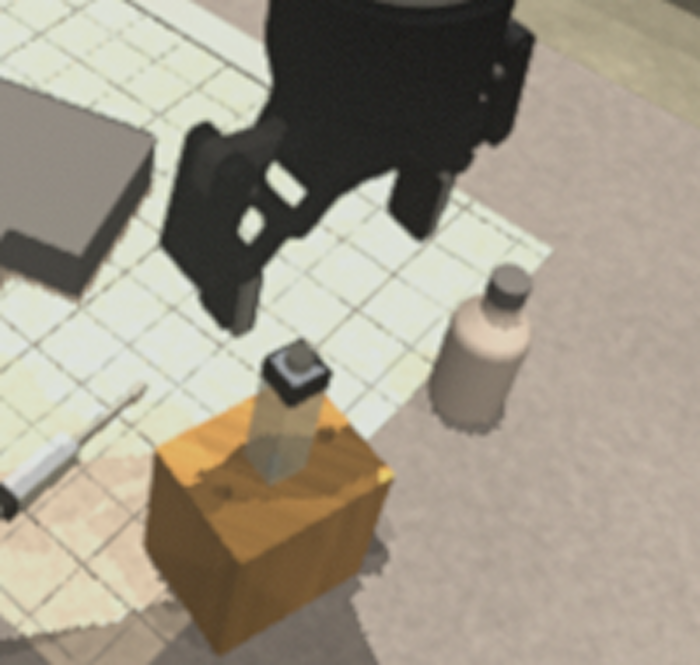

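The fingers straddle the handle at (297,365) in the side crop. The small clear tester and (going by the top crop) the orange one have fallen over by themselves and are clear of the stand. Descending 105 mm and closing.

move_arm --pt "0 0 12 0 0 0" --pt "0 0 12 0 0 0" --pt "0 0 12 0 0 0" --pt "0 0 12 0 0 0" --pt "0 0 12 0 0 0" --pt "0 0 12 0 0 0" --pt "0 0 12 0 0 0" --pt "0 0 11 0 0 0" --pt "0 0 10 0 0 0" --pt "0 0 0 0 0 0"

```text
t: 3.28
tcp_pos: [503.0, -210.0, 140.6]
tool_rot: [-3.119, 0.362, 0.006]
contact_force: [-1.4, -0.5, -0.6]
grip_width: 85.3
```

move_arm --pt "0 0 0 0 0 0" --pt "0 0 0 0 0 0" --pt "0 0 0 0 0 0" --pt "0 0 0 0 0 0" --pt "0 0 0 0 0 0" --pt "0 0 0 0 0 0" --pt "0 0 0 0 0 0" --pt "0 0 0 0 0 0" --pt "0 0 0 0 0 0" --pt "0 0 0 0 0 0" --pt "0 0 0 0 0 0" --pt "0 0 0 0 0 0" --claw 0

```text
t: 4.28
tcp_pos: [505.1, -211.2, 144.1]
tool_rot: [3.12, -0.362, 0.002]
contact_force: [-0.5, 0.3, 5.6]
grip_width: 21.4
```

```bash
python3 - <<'E'
from h import *
st()
s=imaging.snapshot("side")
crop(s,300,150,200,190,3.5,"pics/b2.png")
E
```

```text
t 4.28 tcp [ 505.1 -211.2  144.1] q [-29.5  12.4 -19.2  58.3  -0.   73.8] F [-0.5  0.3  5.6] w 21.4
R cols x,y,z [[0.973, -0.229, 0.001], [-0.229, -0.973, 0.0], [0.001, -0.001, -1.0]]
```

View pics/b2.png

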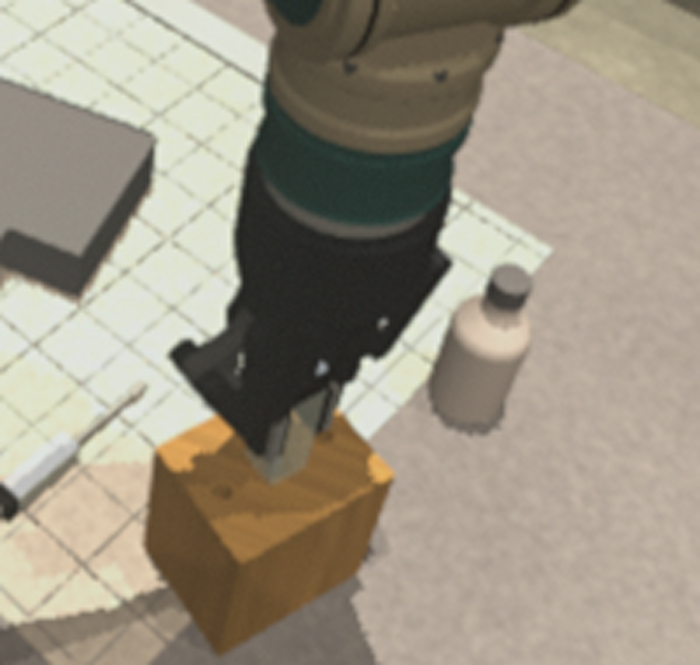

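Gripped: opening 21.4 mm on a 22 mm handle. Lifting straight up.

move_arm --pt "0 0 -4 0 0 0" --pt "0 0 -8 0 0 0" --pt "0 0 -10 0 0 0" --pt "0 0 -10 0 0 0" --pt "0 0 -10 0 0 0" --pt "0 0 -10 0 0 0" --pt "0 0 -10 0 0 0" --pt "0 0 -10 0 0 0" --pt "0 0 -10 0 0 0" --pt "0 0 -10 0 0 0" --pt "0 0 -10 0 0 0" --pt "0 0 -10 0 0 0" --pt "0 0 -10 0 0 0" --pt "0 0 -8 0 0 0" --pt "0 0 0 0 0 0" --pt "0 0 0 0 0 0"

```text
t: 5.67
tcp_pos: [504.9, -211.1, 273.9]
tool_rot: [3.12, -0.362, 0.002]
contact_force: [0.4, 0.4, -0.1]
grip_width: 21.5
```

```bash
python3 - <<'E'
from h import *
st()
s=imaging.snapshot("side");t=imaging.snapshot("top")
cv2.imwrite("pics/d_s.png",s);cv2.imwrite("pics/d_t.png",t)
crop(s,250,120,200,190,3.5,"pics/d2.png")
E
```

```text
t 5.67 tcp [ 504.9 -211.1  273.9] q [-29.5   7.2  -9.1  73.7  -0.   73.8] F [ 0.4  0.4 -0.1] w 21.5
R cols x,y,z [[0.973, -0.229, 0.001], [-0.229, -0.973, 0.0], [0.001, -0.001, -1.0]]
```

View pics/d2.png

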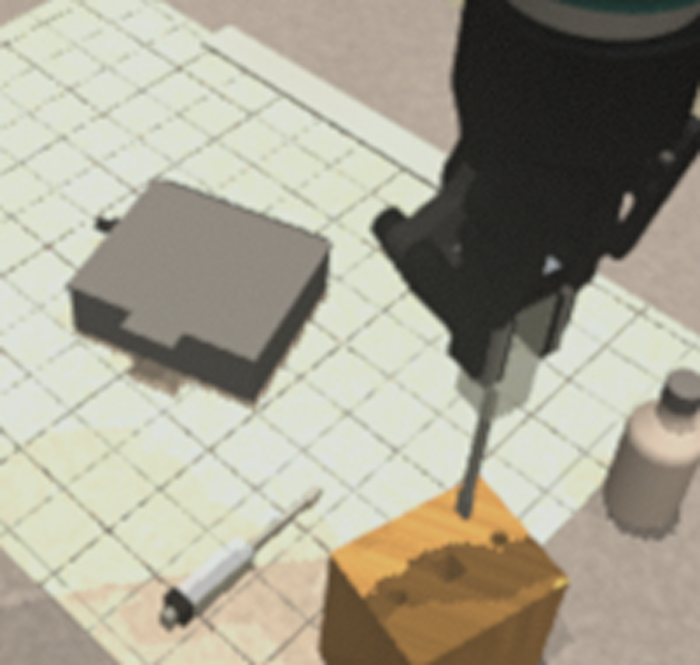

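View pics/d_t.png

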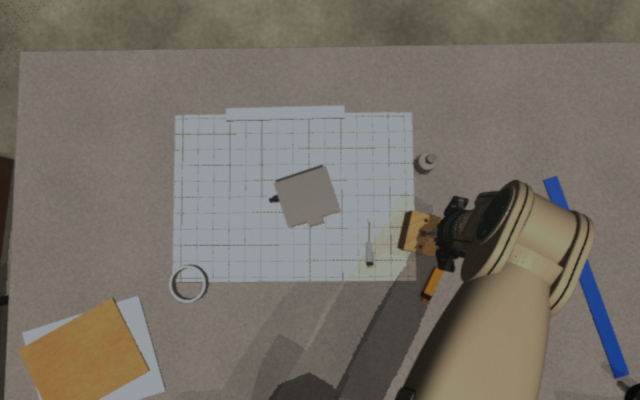

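```bash
python3 - <<'E'
from h import *
D=[(159.23,-603.6,247.15,[.27711,-.02793,1.26796]),(505.0,-209.4,247.8,np.radians([8.0,-11.3,70.8])),(505.1,-211.2,144.1,np.radians([12.4,-19.2,58.3])),(504.9,-211.1,273.9,np.radians([7.2,-9.1,73.7]))]
A=[];b=[]
for x,y,z,q in D:
    r=np.sqrt(x*x+y*y-65**2);B=q[0]-q[1];s,c=np.sin,np.cos
    A+=[[s(q[0]),c(B),s(B),1,0],[c(q[0]),-s(B),c(B),0,1]];b+=[r,z]
A=np.array(A);b=np.array(b)
x,res,rk,sv=np.linalg.lstsq(A,b,rcond=None);print(x.round(1),(A@x-b).round(1),sv)
print("tip expected px",proj("side",[504.9,-211.1,145]),"seen 382.9,267.2")
E
```

```text
[ 5.442e+02  4.888e+02  2.000e+01 -2.000e-01 -1.483e+02] [ 0.1  0.2  0.7  0.1 -0.1 -0.  -0.6 -0.3] [3.45888906 2.82440406 0.16923223 0.15080351 0.08629545]
tip expected px [[381.4301837  266.07066368]] seen 382.9,267.2
```

The tester hangs straight and free, with its tip at (465,515) in the side crop. The projected tip differs by only 1.5 px. Turning to the case's yaw, then tilting 45°.

move_arm --pt "0 0 0 0 0 -6.14" --pt "0 0 0 0 0 -6.14" --pt "0 0 0 0 0 -6.14" --pt "0 0 0 0 0 -6.14" --pt "0 0 0 0 0 -6.14" --pt "0 0 0 0 5 0" --pt "0 0 0 0 5 0" --pt "0 0 0 0 5 0" --pt "0 0 0 0 5 0" --pt "0 0 0 0 5 0" --pt "0 0 0 0 5 0" --pt "0 0 0 0 5 0" --pt "0 0 0 0 5 0" --pt "0 0 0 0 5 0" --pt "0 0 0 0 0 0" --pt "0 0 0 0 0 0"

```text
t: 7.1
tcp_pos: [503.0, -210.5, 271.2]
tool_rot: [-2.768, -0.421, -1.14]
contact_force: [0.3, -0.2, -0.7]
grip_width: 21.6
```

move_arm --pt "-2.5 -18.75 0.56 0 0 0" --pt "-2.5 -18.75 0.56 0 0 0" --pt "-2.5 -18.75 0.56 0 0 0" --pt "-2.5 -18.75 0.56 0 0 0" --pt "-2.5 -18.75 0.56 0 0 0" --pt "-2.5 -18.75 0.56 0 0 0" --pt "-2.5 -18.75 0.56 0 0 0" --pt "-2.5 -18.75 0.56 0 0 0" --pt "-2.5 -18.75 0.56 0 0 0" --pt "-2.5 -18.75 0.56 0 0 0" --pt "-2.5 -18.75 0.56 0 0 0" --pt "-2.5 -18.75 0.56 0 0 0" --pt "0 0 0 0 0 0" --pt "0 0 0 0 0 0"

```text
t: 8.27
tcp_pos: [421.5, -0.4, 248.2]
tool_rot: [-2.767, -0.43, -1.147]
contact_force: [0.4, -0.3, 0.4]
grip_width: 21.1
```

```bash
cat >> h.py <<'E'
CC=np.array([594.5,53.]);UX=np.array([np.cos(np.radians(17.5)),np.sin(np.radians(17.5))]);UY=np.array([-UX[1],UX[0]])
def tip(s,R,L=129):
    p=s['tcp_pos']+L*R[:,2];d=p[:2]-CC;print("tip",p.round(1),"case xy",round(d@UX,1),round(d@UY,1));return p
def go(R,dcase):
    "tool-axes shift for a shift in case axes"
    w=np.r_[UX*dcase[0]+UY*dcase[1],dcase[2]];print("tool shift",(R.T@w).round(2))
E
python3 - <<'E'
from h import *
s,R=st();p=tip(s,R)
i=imaging.snapshot("side");t=imaging.snapshot("top")
crop(i,250,120,200,190,3.5,"pics/e2.png");crop(t,260,150,130,120,5,"pics/e1.png")
print(proj("side",p),proj("top",p))
d=p[:2]-CC;go(R,[-90-d@UX,-d@UY,27-p[2]])
E
```

```text
t 8.27 tcp [ 4.215e+02 -4.000e-01  2.482e+02] q [-29.3 -30.8 -53.3  33.1  31.   52.9] F [ 0.4 -0.3  0.4] w 21.1
R cols x,y,z [[0.674, 0.215, 0.707], [0.303, -0.953, 0.002], [0.674, 0.213, -0.707]]
tip [508.5  27.  157. ] case xy -89.8 1.1
[[282.55710167 183.40310991]] [[317.73241791 231.6080009 ]]
tool shift [-92.04   0.85  91.83]
```

View pics/e2.png

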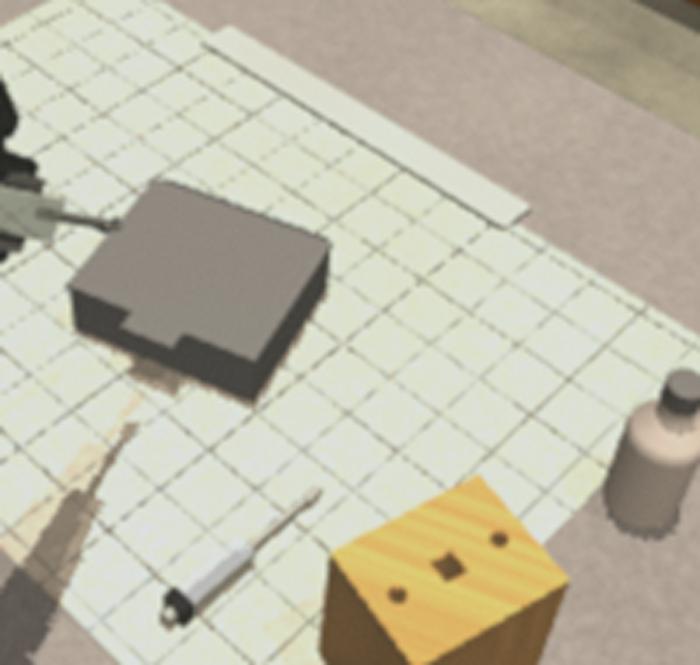

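View pics/e1.png

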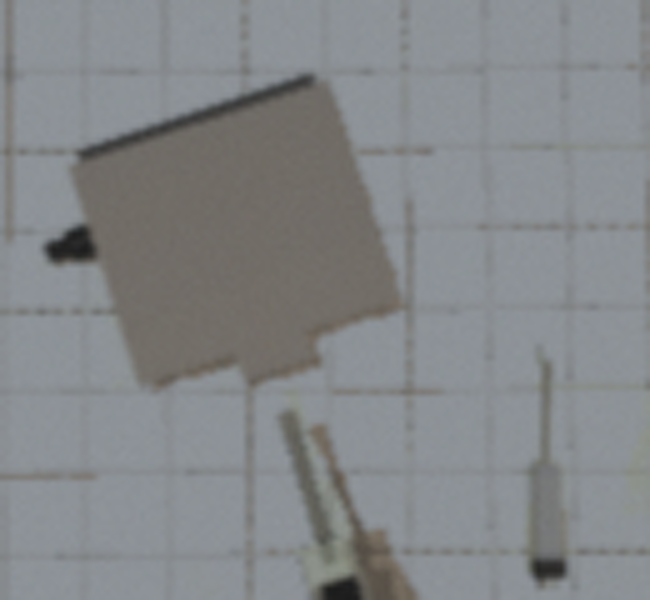

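The tip shows at top crop (288,410), matching its predicted pixel. The side camera is biased by about 1.6 px. q3 is close to its limit at 45°, so I'll lever at 55° elevation instead.

move_arm --pt "0 0 0 0 -5 0" --pt "0 0 0 0 -5 0" --pt "0 0 0 0 0 0"

```text
t: 8.62
tcp_pos: [425.2, -2.7, 251.3]
tool_rot: [-2.879, -0.446, -0.913]
contact_force: [0.6, -0.6, 0.4]
grip_width: 20.8
```

```bash
sed -i 's/594.5,53\./594.2,53.6/' h.py; python3 - <<'E'
from h import *
s,R=st();p=tip(s,R)
d=p[:2]-CC;go(R,[-90-d@UX,-d@UY,24-p[2]]);go(R,[10,0,0]);go(R,[0,0,10])
E
```

```text
t 8.62 tcp [425.2  -2.7 251.3] q [-23.6 -26.2 -46.4  41.7  22.1  54.4] F [ 0.6 -0.6  0.4] w 20.8
R cols x,y,z [[0.779, 0.248, 0.576], [0.301, -0.954, 0.004], [0.55, 0.17, -0.818]]
tip [496.1  19.3 145.9] case xy -103.8 -3.3
tool shift [-58.83  -3.76 107.6 ]
tool shift [8.18 0.   5.76]
tool shift [ 5.76  0.04 -8.18]
```

move_arm --pt "-5.9 -0.4 10.8 0 0 0" --pt "-5.9 -0.4 10.8 0 0 0" --pt "-5.9 -0.4 10.8 0 0 0" --pt "-5.9 -0.4 10.8 0 0 0" --pt "-5.9 -0.4 10.8 0 0 0" --pt "-5.9 -0.4 10.8 0 0 0" --pt "-5.9 -0.4 10.8 0 0 0" --pt "-5.9 -0.4 10.8 0 0 0" --pt "-5.9 -0.4 10.8 0 0 0" --pt "-5.9 -0.4 10.8 0 0 0" --pt "0 0 0 0 0 0" --pt "0 0 0 0 0 0"

```text
t: 9.62
tcp_pos: [432.6, 6.4, 124.3]
tool_rot: [-2.878, -0.44, -0.906]
contact_force: [-0.0, -0.5, -1.1]
grip_width: 21.1
```

```bash
python3 - <<'E'
from h import *
s,R=st();p=tip(s,R)
i=imaging.snapshot("side");t=imaging.snapshot("top")
crop(i,220,130,140,120,5,"pics/f2.png");crop(t,280,170,90,90,6,"pics/f1.png")
print(proj("side",p),proj("top",p))
d=p[:2]-CC;go(R,[-64-d@UX,-d@UY,24-p[2]])
E
```

```text
t 9.62 tcp [432.6   6.4 124.3] q [-21.3 -15.  -57.5  18.9  21.1  56.7] F [-0.  -0.5 -1.1] w 21.1
R cols x,y,z [[0.782, 0.245, 0.573], [0.299, -0.954, -0.002], [0.546, 0.173, -0.82]]
tip [503.   28.7  18.5] case xy -94.5 3.7
[[283.56888218 230.93806255]] [[318.32076    233.99240329]]
tool shift [28.11  3.67 12.95]
```

View pics/f2.png

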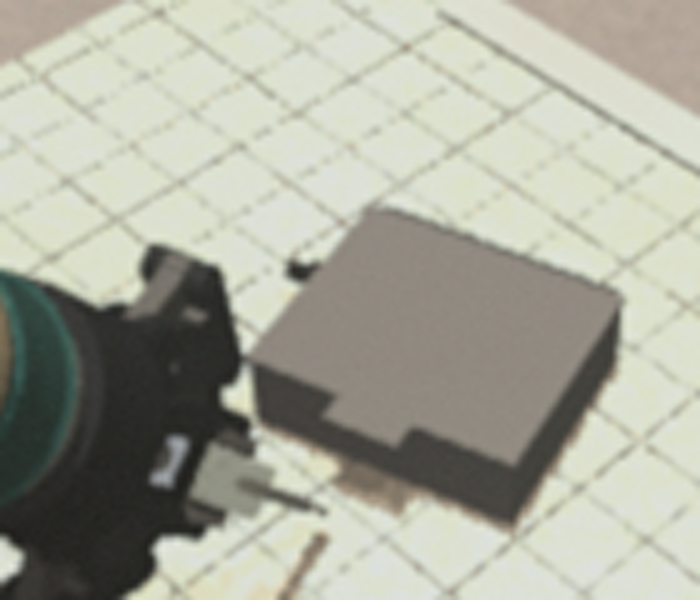

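View pics/f1.png

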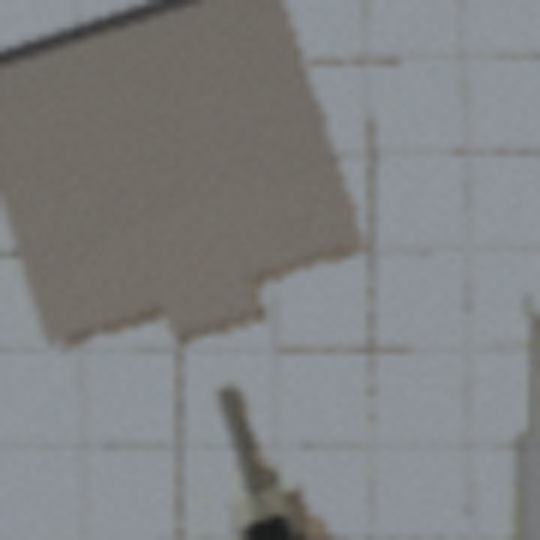

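The tip is in front of the tab, about 4–5 mm to its +y side, at top crop (225,387) against the tab's middle (222,328). Sliding it under the tab.

move_arm --pt "4 0.8 1.9 0 0 0" --pt "4 0.8 1.9 0 0 0" --pt "4 0.8 1.9 0 0 0" --pt "4 0.8 1.9 0 0 0" --pt "4 0.8 1.9 0 0 0" --pt "4 0.8 1.9 0 0 0" --pt "4 0.2 1.6 0 0 0" --pt "0 0 0 0 0 0" --pt "0 0 0 0 0 0"

```text
t: 10.47
tcp_pos: [463.8, 11.2, 130.5]
tool_rot: [-2.878, -0.443, -0.907]
contact_force: [0.3, -0.1, -1.0]
grip_width: 21.5
```

```bash
python3 - <<'E'
from h import *
s,R=st();p=tip(s,R)
i=imaging.snapshot("side");t=imaging.snapshot("top")
crop(i,220,130,140,120,5,"pics/g2.png");crop(t,280,170,90,90,6,"pics/g1.png")
E
```

```text
t 10.47 tcp [463.8  11.2 130.5] q [-18.3 -11.6 -54.5  17.6  19.6  59.4] F [ 0.3 -0.1 -1. ] w 21.5
R cols x,y,z [[0.781, 0.246, 0.573], [0.301, -0.954, -0.0], [0.547, 0.172, -0.819]]
tip [534.3  33.4  24.8] case xy -63.2 -1.2
```

View pics/g2.png

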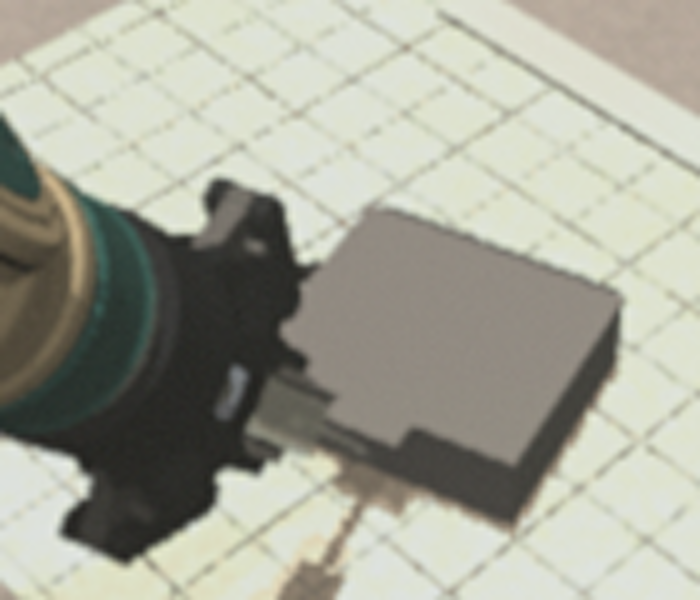

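View pics/g1.png

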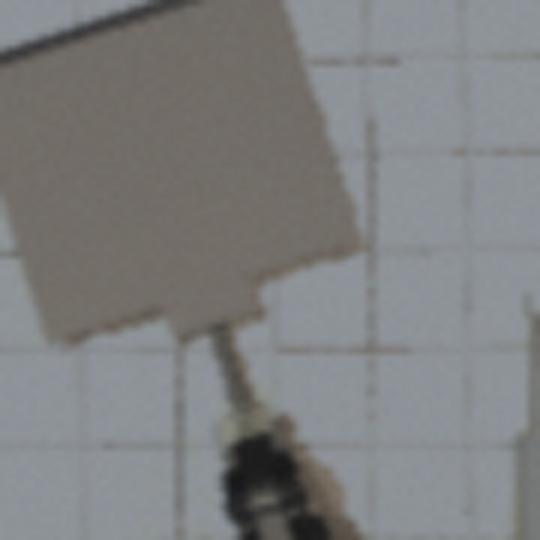

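The blade is under the tab: it enters the tab edge at top crop (218,325), near the tab's middle. Working out the arc.

```bash
python3 - <<'E'
import numpy as np
th=np.radians(np.arange(0,98,4));P=126*np.c_[-np.cos(th),np.sin(th)]
d=np.diff(P,axis=0);c,s=.819,.573
for a,r in zip(np.degrees(th[1:]),d): print(round(a),(c*r[0]+s*r[1]).round(1),(s*r[0]-c*r[1]).round(1))
E
```

```text
4 5.3 -7.0
8 5.8 -6.6
12 6.2 -6.2
16 6.6 -5.8
20 7.0 -5.3
24 7.4 -4.8
28 7.7 -4.3
32 8.0 -3.7
36 8.2 -3.2
40 8.4 -2.6
44 8.6 -2.0
48 8.7 -1.4
52 8.8 -0.8
56 8.8 -0.2
60 8.8 0.5
64 8.7 1.1
68 8.6 1.7
72 8.5 2.3
76 8.3 2.9
80 8.1 3.4
84 7.8 4.0
88 7.5 4.5
92 7.2 5.0
96 6.8 5.5
```

move_arm --pt "1.7 0 -2.5 0 0 0" --pt "5.3 0 -7.0 0 0 0" --pt "5.8 0 -6.6 0 0 0" --pt "6.2 0 -6.2 0 0 0" --pt "6.6 0 -5.8 0 0 0" --pt "7.0 0 -5.3 0 0 0" --pt "7.4 0 -4.8 0 0 0" --pt "7.7 0 -4.3 0 0 0" --pt "0 0 0 0 0 0" --pt "0 0 0 0 0 0"

```text
t: 11.4
tcp_pos: [479.2, 15.3, 194.4]
tool_rot: [-2.877, -0.444, -0.913]
contact_force: [0.6, 0.5, 0.5]
grip_width: 21.4
```

```bash
python3 - <<'E'
from h import *
s,R=st();p=tip(s,R)
i=imaging.snapshot("side");t=imaging.snapshot("top")
crop(i,220,110,140,120,5,"pics/i2.png");crop(t,260,150,100,100,6,"pics/i1.png")
E
```

```text
t 11.4 tcp [479.2  15.3 194.4] q [-16.8 -15.8 -48.2  27.4  18.9  60.8] F [0.6 0.5 0.5] w 21.4
R cols x,y,z [[0.779, 0.247, 0.576], [0.301, -0.954, 0.002], [0.55, 0.172, -0.817]]
tip [550.1  37.5  89. ] case xy -46.9 -2.1
```

View pics/i2.png

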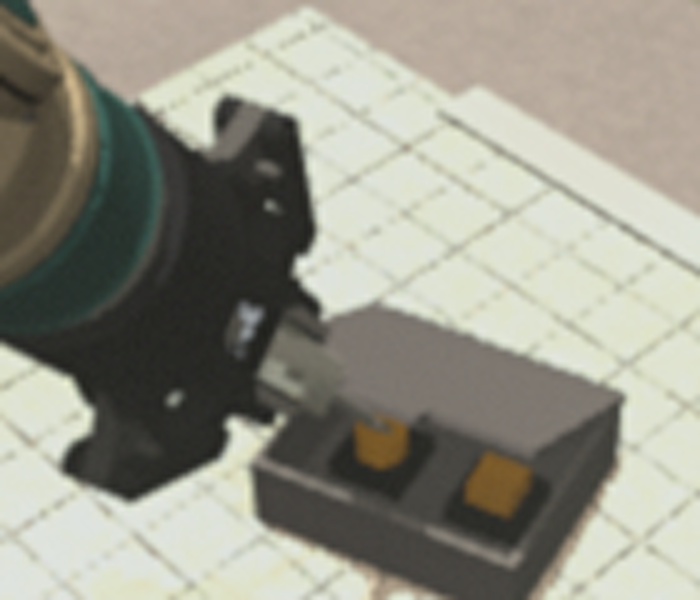

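View pics/i1.png

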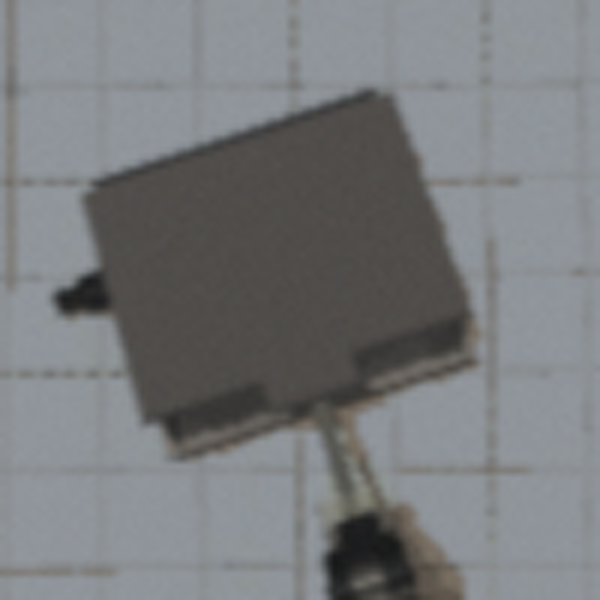

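The cover is up about 28° on the blade, and the contacts show at side crop (380,443) and (500,485). Continuing the arc.

move_arm --pt "8.0 0 -3.7 0 0 0" --pt "8.2 0 -3.2 0 0 0" --pt "8.4 0 -2.6 0 0 0" --pt "8.6 0 -2.0 0 0 0" --pt "8.7 0 -1.4 0 0 0" --pt "8.8 0 -0.8 0 0 0" --pt "8.8 0 -0.2 0 0 0" --pt "8.8 0 0.5 0 0 0" --pt "8.7 0 1.1 0 0 0" --pt "8.6 0 1.7 0 0 0" --pt "8.5 0 2.3 0 0 0" --pt "8.3 0 2.9 0 0 0" --pt "8.1 0 3.4 0 0 0" --pt "0 0 0 0 0 0" --pt "0 0 0 0 0 0"

```text
t: 12.75
tcp_pos: [563.4, 42.5, 257.8]
tool_rot: [-2.878, -0.443, -0.908]
contact_force: [-0.4, 0.1, -1.2]
grip_width: 21.5
```

```bash
python3 - <<'E'
from h import *
s,R=st();p=tip(s,R)
i=imaging.snapshot("side");t=imaging.snapshot("top")
crop(i,220,80,140,120,5,"pics/j2.png");crop(t,260,150,100,100,6,"pics/j1.png")
E
```

```text
t 12.75 tcp [563.4  42.5 257.8] q [ -9.6  -9.8 -35.6  32.2  15.2  67.2] F [-0.4  0.1 -1.2] w 21.5
R cols x,y,z [[0.781, 0.246, 0.574], [0.301, -0.954, -0.0], [0.547, 0.173, -0.819]]
tip [634.   64.8 152.1] case xy 41.3 -1.3
```

View pics/j2.png

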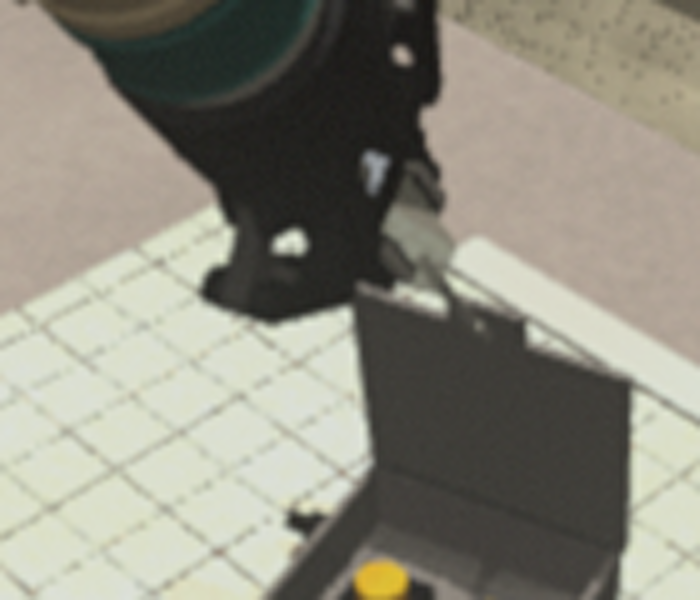

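View pics/j1.png

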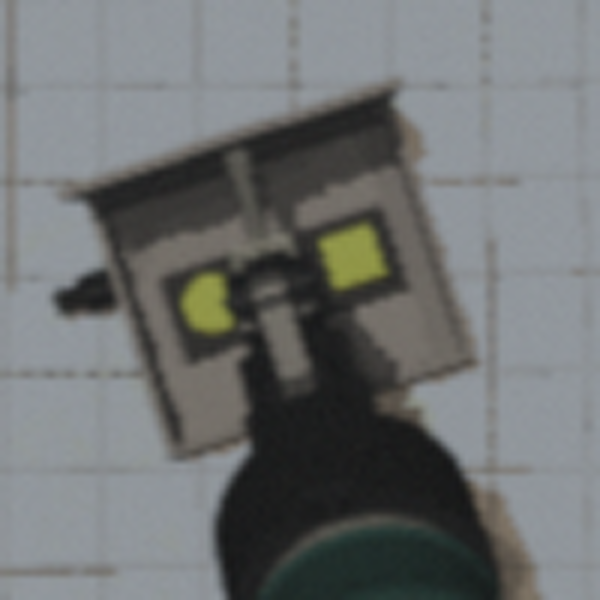

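The cover is at about 83°. The round contact is the left (+y) one, at top crop (207,303); the square one is on the right. Pushing the cover about 20° further back.

move_arm --pt "7.8 0 4.0 0 0 0" --pt "7.5 0 4.5 0 0 0" --pt "7.2 0 5.0 0 0 0" --pt "6.8 0 5.5 0 0 0" --pt "6.4 0 5.9 0 0 0" --pt "0 0 0 0 0 0" --pt "0 0 0 0 0 0" --pt "0 0 0 0 0 0" --pt "0 0 0 0 0 0"

```text
t: 13.6
tcp_pos: [604.1, 55.4, 257.6]
tool_rot: [-2.878, -0.442, -0.907]
contact_force: [-0.2, -0.2, -1.0]
grip_width: 21.1
```

```bash
python3 - <<'E'
from h import *
s,R=st();p=tip(s,R)
i=imaging.snapshot("side");t=imaging.snapshot("top")
crop(i,220,80,140,120,5,"pics/k2.png");crop(t,260,150,100,100,6,"pics/k1.png")
go(R,[-60,0,0])
E
```

```text
t 13.6 tcp [604.1  55.4 257.6] q [ -7.1  -5.2 -31.9  30.9  13.8  69.4] F [-0.2 -0.2 -1. ] w 21.1
R cols x,y,z [[0.782, 0.246, 0.573], [0.3, -0.954, -0.0], [0.547, 0.172, -0.819]]
tip [674.7  77.6 151.9] case xy 84.0 -1.3
tool shift [-4.916e+01  3.000e-02 -3.440e+01]
```

View pics/k2.png

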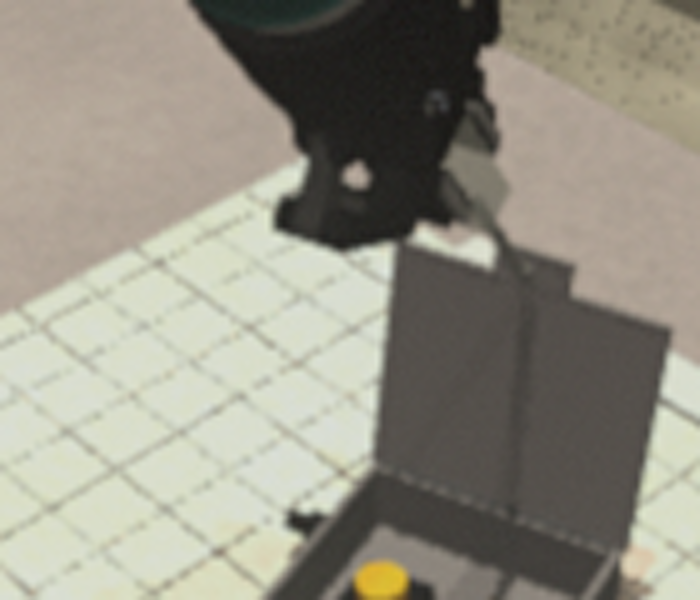

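View pics/k1.png

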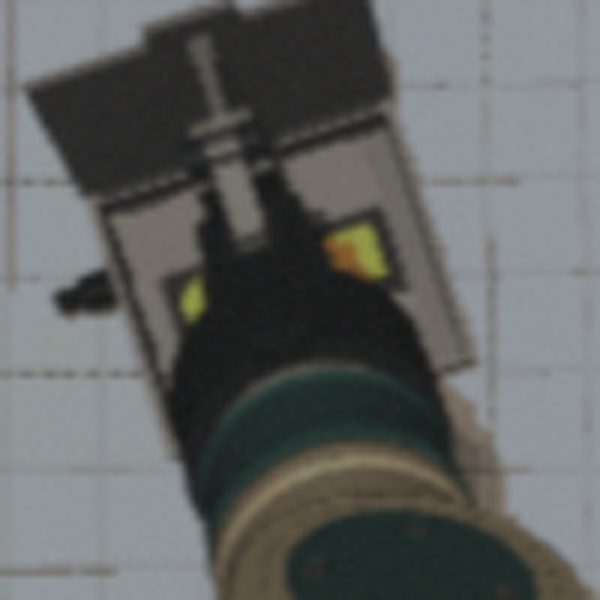

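The cover stands at about 105°. Backing off along −x and turning the tester upright.

move_arm --pt "-6 0 -4.2 0 0 0" --pt "-13 0 -9.1 0 0 0" --pt "-13 0 -9.1 0 0 0" --pt "-13 0 -9.1 0 0 0" --pt "-13 0 -9.1 0 0 0" --pt "-13 0 -9.1 0 0 0" --pt "-13 0 -9.1 0 0 0" --pt "-13 0 -9.1 0 0 0" --pt "-13 0 -9.1 0 0 0" --pt "-13 0 -9.1 0 0 0" --pt "0 0 0 0 -5 0" --pt "0 0 0 0 -5 0" --pt "0 0 0 0 -5 0" --pt "0 0 0 0 -5 0" --pt "0 0 0 0 -5 0" --pt "0 0 0 0 -5 0" --pt "0 0 0 0 -5 0" --pt "0 0 0 0 0 0" --pt "0 0 0 0 0 0"

```text
t: 15.28
tcp_pos: [461.8, 10.5, 257.5]
tool_rot: [-3.104, -0.478, -0.001]
contact_force: [0.1, -0.1, -0.7]
grip_width: 21.4
```

```bash
python3 - <<'E'
from h import *
s,R=st();p=tip(s,R)
i=imaging.snapshot("side");t=imaging.snapshot("top")
crop(i,200,80,150,150,4,"pics/l2.png");crop(t,260,150,100,100,6,"pics/l1.png")
print(proj("side",p),proj("top",p))
h=cv2.cvtColor(t,cv2.COLOR_BGR2HSV);m=cv2.inRange(h,(20,110,90),(40,255,255));m[:150]=0;m[:,:265]=0;m[250:]=0;m[:,350:]=0
n,l,sa,c=cv2.connectedComponentsWithStats(m)
for k in range(1,n):
    if sa[k,4]>15: print("top",sa[k],c[k],onz("top",c[k],26).round(1))
h=cv2.cvtColor(i,cv2.COLOR_BGR2HSV);m=cv2.inRange(h,(18,150,120),(32,255,255));m[:150]=0;m[:,:265]=0;m[250:]=0;m[:,350:]=0
n,l,sa,c=cv2.connectedComponentsWithStats(m)
for k in range(1,n):
    if sa[k,4]>15: print("side",sa[k],c[k],onz("side",c[k],26).round(1))
print("expected +y",CC+30*UY,"-y",CC-30*UY)
E
```

```text
t 15.28 tcp [461.8  10.5 257.5] q [ -6.8  -1.2 -20.   71.2   0.   65.7] F [ 0.1 -0.1 -0.7] w 21.4
R cols x,y,z [[0.954, 0.301, 0.001], [0.301, -0.954, -0.0], [0.001, 0.001, -1.0]]
tip [461.9  10.6 128.5] case xy -139.2 -1.3
[[270.18525845 211.52467625]] [[325.70231957 252.92432411]]
top [313 188  11  10  83] [318.20481928 192.37349398] [604.1  28.1  26. ]
top [290 196  10  10  76] [294.75       200.21052632] [585.5  85.4  26. ]
side [291 193  11  10  74] [295.77027027 196.67567568] [584.7  78.8  26. ]
side [313 201  13  10  81] [319.13580247 205.49382716] [603.6  22.8  26. ]
expected +y [585.17882601  82.21150852] -y [603.22117399  24.98849148]
```

View pics/l2.png

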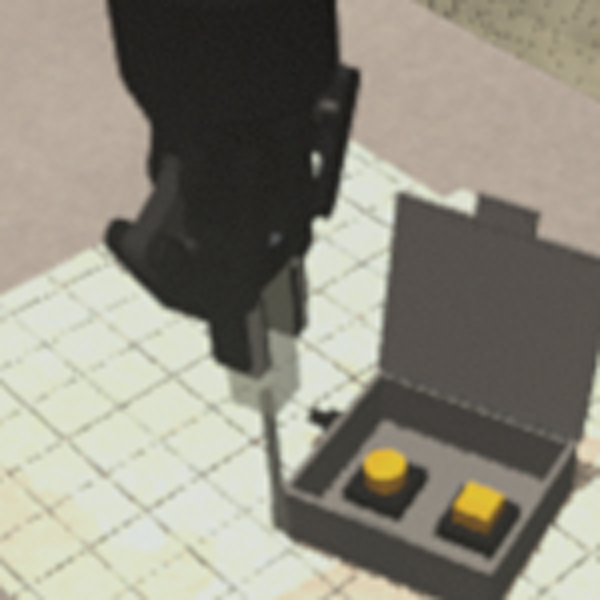

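View pics/l1.png

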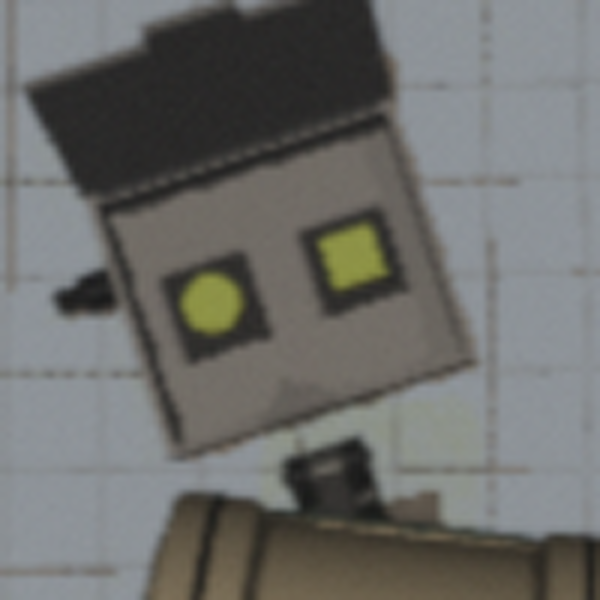

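```bash
python3 - <<'E'
from h import *
a=proj("side",[[461.9,10.6,128.5],[461.9,10.6,143],[461.9,10.6,170],[461.9,10.6,213.5]])
print(((a-[200,80]+.5)*4-.5).round(0))
i=imaging.snapshot("side");crop(i,255,165,40,55,14,"pics/m.png")
print(((a-[255,165]+.5)*14-.5).round(0))
s,R=st();p=tip(s,R)
for T in [(585.3,83)]:
    go(R,[(np.array(T)-p[:2])@UX,(np.array(T)-p[:2])@UY,0])
E
```

```text
[[282. 527.]
 [280. 506.]
 [275. 465.]
 [266. 393.]]
[[219. 657.]
 [210. 583.]
 [193. 438.]
 [164. 186.]]
t 15.43 tcp [460.   10.2 257.6] q [ -6.8  -1.4 -20.1  71.2   0.   65.7] F [-0.5 -0.2 -0.7] w 21.2
R cols x,y,z [[0.954, 0.3, 0.001], [0.3, -0.954, -0.0], [0.001, 0.0, -1.0]]
tip [460.1  10.2 128.6] case xy -140.9 -1.0
tool shift [ 1.4125e+02 -3.1900e+01  1.3000e-01]
```

View pics/m.png

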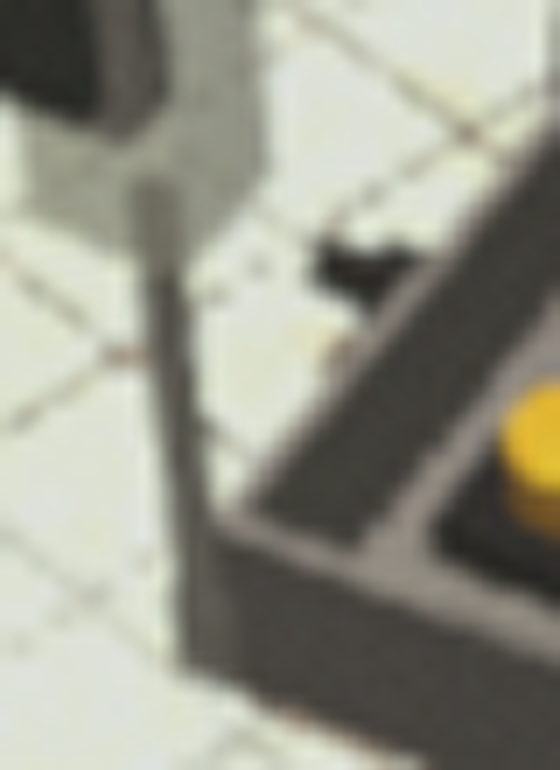

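move_arm --pt "14.1 -3.2 0 0 0 0" --pt "14.1 -3.2 0 0 0 0" --pt "14.1 -3.2 0 0 0 0" --pt "14.1 -3.2 0 0 0 0" --pt "14.1 -3.2 0 0 0 0" --pt "14.1 -3.2 0 0 0 0" --pt "14.1 -3.2 0 0 0 0" --pt "14.1 -3.2 0 0 0 0" --pt "14.1 -3.2 0 0 0 0" --pt "14.1 -3.2 0 0 0 0" --pt "0 0 12 0 0 0" --pt "0 0 12 0 0 0" --pt "0 0 12 0 0 0" --pt "0 0 12 0 0 0" --pt "0 0 12 0 0 0" --pt "0 0 10 0 0 0" --pt "0 0 0 0 0 0" --pt "0 0 0 0 0 0" --pt "0 0 0 0 0 0"

```text
t: 17.02
tcp_pos: [586.3, 83.0, 188.1]
tool_rot: [3.105, 0.477, 0.001]
contact_force: [-0.3, 0.5, -0.9]
grip_width: 21.4
```

```bash
python3 - <<'E'
from h import *
s,R=st();p=tip(s,R)
i=imaging.snapshot("side");t=imaging.snapshot("top")
crop(i,260,140,80,80,9,"pics/n2.png");crop(t,260,150,100,100,6,"pics/n1.png")
a=proj("side",[p,[p[0],p[1],26],[p[0],p[1],p[2]+60]]);print(((a-[260,140]+.5)*9).round(0))
E
```

```text
t 17.02 tcp [586.3  83.  188.1] q [  1.8  14.7 -10.5  64.8   0.   74.3] F [-0.3  0.5 -0.9] w 21.4
R cols x,y,z [[0.954, 0.3, 0.001], [0.3, -0.954, 0.0], [0.001, 0.0, -1.0]]
tip [586.4  83.   59.1] case xy 1.4 30.4
[[316. 410.]
 [320. 503.]
 [309. 227.]]
```

View pics/n2.png

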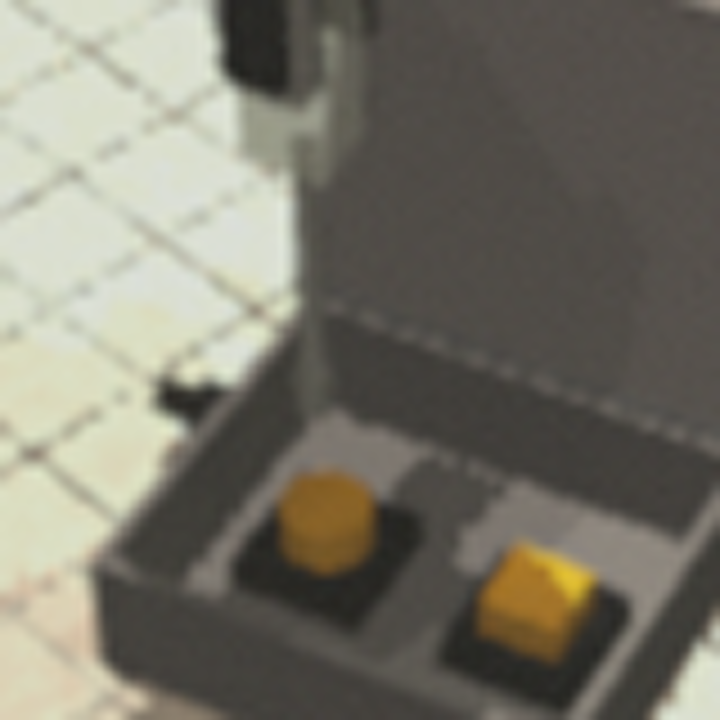

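View pics/n1.png

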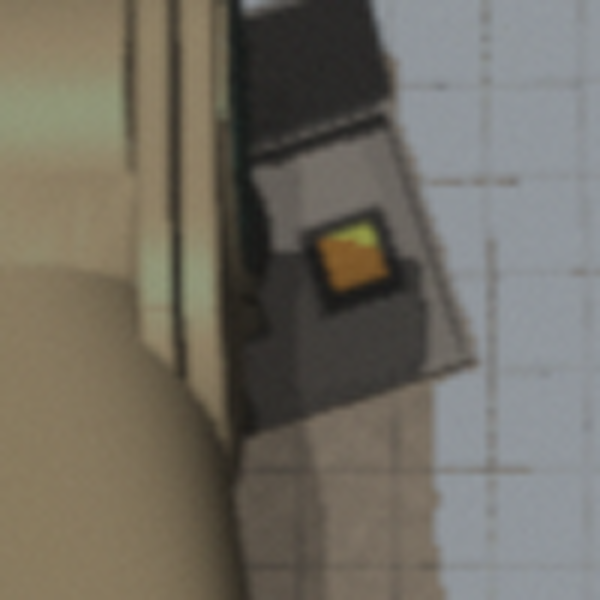

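```bash
python3 - <<'E'
from h import *
f=lambda u,v:((u+.5)/9-.5+260,(v+.5)/9-.5+140)
print(onz("side",f(327,499),26)-onz("side",f(317,508),26))
s,R=st();d=onz("side",f(327,499),26)-onz("side",f(317,508),26);print((R.T@d).round(1))
E
```

```text
[3.94593509 0.55126694 0.        ]
t 17.12 tcp [586.7  83.1 188.7] q [  1.8  14.6 -10.5  64.8   0.   74.3] F [-0.9  0.4 -0.2] w 21.5
R cols x,y,z [[0.954, 0.3, 0.002], [0.3, -0.954, 0.0], [0.002, 0.0, -1.0]]
[3.9 0.7 0. ]
```

move_arm --pt "2 0 0 0 0 0" --pt "0 0 4 0 0 0" --pt "0 0 4 0 0 0" --pt "0 0 4 0 0 0" --pt "0 0 4 0 0 0" --pt "0 0 4 0 0 0" --pt "0 0 3 0 0 0" --pt "0 0 3 0 0 0" --pt "0 0 0 0 0 0" --pt "0 0 0 0 0 0" --pt "0 0 0 0 0 0"

```text
t: 18.03
tcp_pos: [588.1, 83.7, 161.8]
tool_rot: [3.105, 0.477, 0.0]
contact_force: [0.8, -0.2, -0.7]
grip_width: 21.4
```

```bash
cat >> h.py <<'E'
def avg(n=10):
    F=[];P=[]
    for _ in range(n):
        i=imaging.snapshot("side");s=ctrl.observe();F.append(s['contact_force']);P.append(s['tcp_pos'])
    F=np.array(F);P=np.array(P);print("t",s['t'],"F",F.mean(0).round(2),"+-",F.std(0).round(2),"P",P.mean(0).round(2),P.std(0).round(2));return i
E
python3 - <<'E'
from h import *
i=avg();s,R=st();tip(s,R)
crop(i,270,160,60,50,12,"pics/o2.png")
E
```

```text
t 18.5333 F [ 0.23  0.26 -0.91] +- [0.66 0.56 0.45] P [588.08  83.72 161.91] [0.08 0.02 0.09]
t 18.53 tcp [588.   83.7 161.8] q [  1.9  16.  -12.1  61.9  -0.   74.4] F [ 0.1  0.6 -1.4] w 21.5
R cols x,y,z [[0.954, 0.3, 0.0], [0.3, -0.954, 0.0], [0.0, -0.0, -1.0]]
tip [588.   83.7  32.8] case xy 3.1 30.6
```

View pics/o2.png

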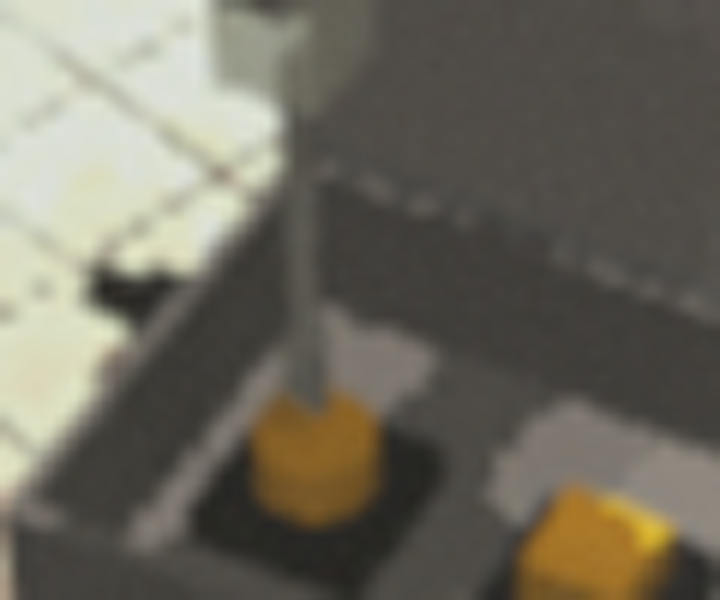

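The tip at (313,410) should land at about (315,436), on the disc's centre (317,432). Going down gently.

move_arm --pt "0 0 1 0 0 0" --pt "0 0 1 0 0 0" --pt "0 0 1 0 0 0" --pt "0 0 1 0 0 0" --pt "0 0 1 0 0 0" --pt "0 0 1 0 0 0" --pt "0 0 1 0 0 0" --pt "0 0 1 0 0 0" --pt "0 0 0 0 0 0" --pt "0 0 0 0 0 0"

```text
t: 19.37
tcp_pos: [587.9, 83.7, 153.8]
tool_rot: [-3.105, -0.477, -0.0]
contact_force: [-0.4, -0.6, 0.5]
grip_width: 21.2
```

```bash
python3 - <<'E'
from h import *
i=avg();s,R=st();tip(s,R)
crop(i,270,160,60,50,12,"pics/p2.png")
E
```

```text
t 19.8667 F [-0.72 -0.12  0.39] +- [0.24 0.55 0.56] P [587.91  83.72 153.79] [0.02 0.01 0.04]
t 19.87 tcp [587.9  83.7 153.7] q [  1.9  16.4 -12.6  60.9  -0.   74.4] F [-1.  -0.9  0.4] w 21.3
R cols x,y,z [[0.954, 0.3, -0.0], [0.3, -0.954, 0.0], [-0.0, -0.0, -1.0]]
tip [587.9  83.7  24.7] case xy 3.1 30.6
```

View pics/p2.png

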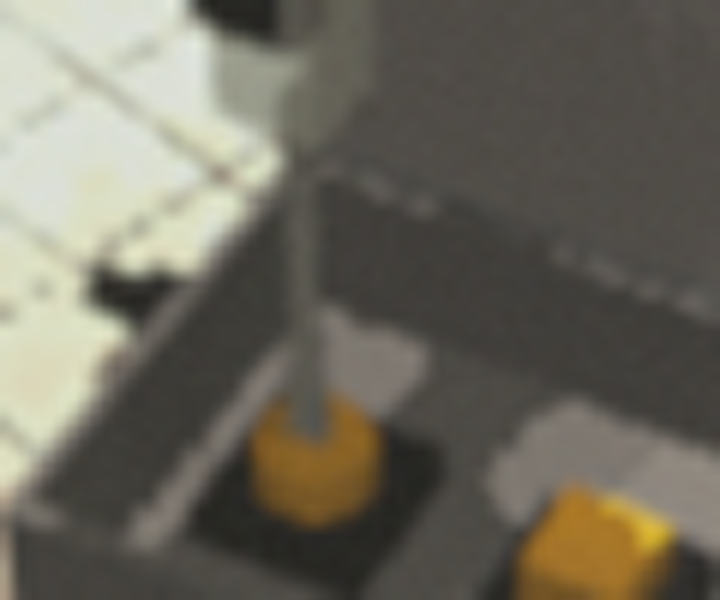

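Force rose about 1.3 N, so contact has just begun, with the tip at (313,438) near the disc's centre. Pressing 4 mm more.

move_arm --pt "0 0 0.5 0 0 0" --pt "0 0 0.5 0 0 0" --pt "0 0 0.5 0 0 0" --pt "0 0 0.5 0 0 0" --pt "0 0 0.5 0 0 0" --pt "0 0 0.5 0 0 0" --pt "0 0 0.5 0 0 0" --pt "0 0 0.5 0 0 0" --pt "0 0 0 0 0 0" --pt "0 0 0 0 0 0" --pt "0 0 0 0 0 0"

```text
t: 20.78
tcp_pos: [588.0, 83.7, 149.8]
tool_rot: [3.105, 0.477, 0.0]
contact_force: [-1.2, 0.0, 2.5]
grip_width: 21.5
```

```bash
python3 - <<'E'
from h import *
i=avg(20);s,R=st();tip(s,R)
crop(i,270,160,60,50,12,"pics/r2.png");crop(i,200,80,150,150,4,"pics/r1.png")
E
```

```text
t 21.7833 F [-0.62 -0.32  1.8 ] +- [0.51 0.48 0.45] P [587.94  83.72 149.72] [0.01 0.01 0.02]
t 21.78 tcp [587.9  83.7 149.7] q [  1.9  16.6 -12.9  60.5   0.   74.4] F [-0.2 -0.8  2.1] w 21.5
R cols x,y,z [[0.954, 0.3, 0.0], [0.3, -0.954, 0.0], [0.0, 0.0, -1.0]]
tip [587.9  83.7  20.7] case xy 3.1 30.6
```

View pics/r2.png

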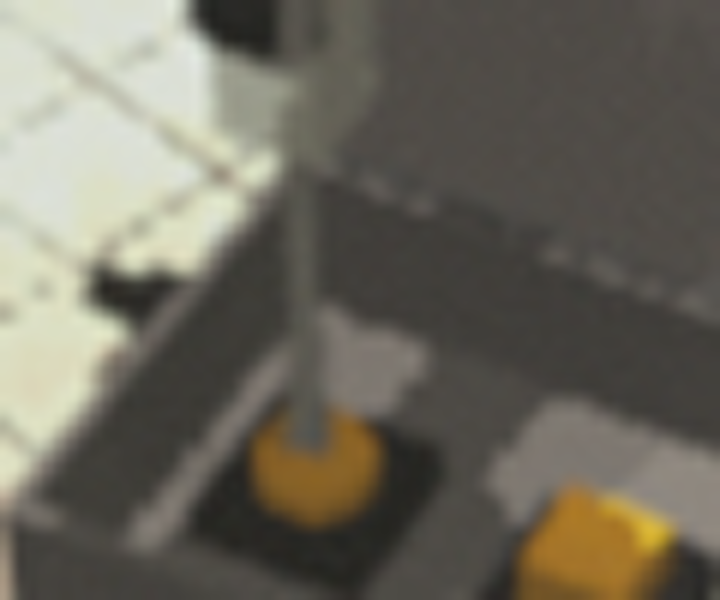

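View pics/r1.png

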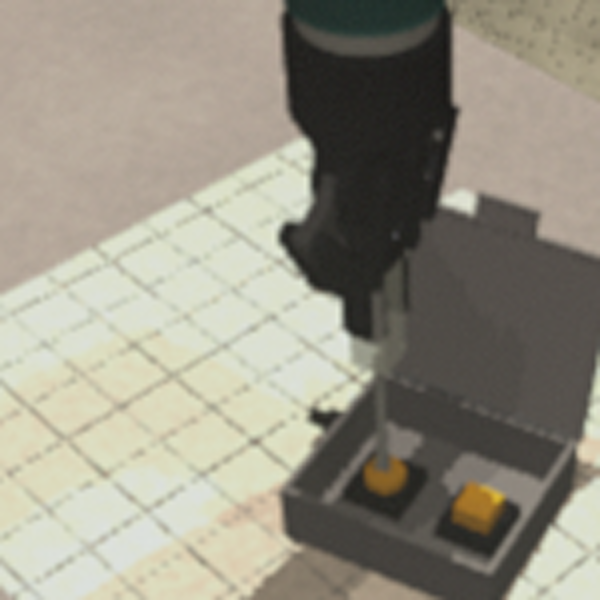

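Pressing with 2.7 N over the free reading, which means about half-way. The disc's rim has dropped by about 4.5 mm in the picture. Handing in.

```bash
python3 -c "
from workcell import ctrl
print(ctrl.close_job())"
```

```text
the job is handed in; nothing more can be done
None
```

I took the clear tester out of the stand and levered the cover back to about 105° with its blade under the tab. I handed the job in at about 21.8 s, with the tester held upright and pressing the round contact about half-way. No verdict was reported.

**Last checks**
- **Press force:** it rose about 2.7 N over the free reading, where half-way should give 2.7 N.
- **Press depth:** the commanded tip height was 20.7 mm, about 5 mm below the untouched contact. In the picture the disc's rim dropped about 4.5 mm.
- **Tip position:** estimated about 3 mm from the contact's centre.
- **Grip and cover:** the jaws held at 21.5 mm and the tool was vertical. The cover was still standing open and the square contact looked untouched.

**What disagreed**
- **Camera bias:** the side camera read about 1.5 px (roughly 3 mm) off from the arm's own position. The top camera agreed with the arm.
- **Tester tilt:** after levering, the tester may sit 1–2° off the tool axis, within the 10° allowed.
- **Change of plan:** I levered at 55° instead of the planned 45° because one joint (q3) was near its limit.
- **Look-alikes:** the two look-alike testers fell over by themselves early on.

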